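# Lever open an instrument case with a pry tool

## Robot

A 7-joint arm with a two-finger parallel gripper is mounted at the origin on the work surface. World frame = base frame: x ahead of the robot, y to its left, z up, the work surface at z = 0. Lengths are in m, angles in rad, forces in N, time in s.
With the tool pointing down it reaches from about 0.425 to 0.95 m from the base axis. Payload 4.7 kg.
Tool frame: the origin (TCP) lies on the centre line of the jaws, within the pads' length; the fingertips stand robot.nose_length ahead of it and the grasp point (between the pads) lies 8 mm behind it (robot.nose_length is the distance from the TCP to the fingertips, in m); z points along the fingers, x is the direction in which the jaws open and shut, and the axes are right-handed (so a half turn about z gives the same grasp; the last joint's range is limited). The gripper opens to 85 mm and grips with 20 to 120 N. Pads are 22 mm wide; open, the fingers measure 114 mm over their backs; the gripper's body (76 mm by 85 mm) begins 54 mm behind the grasp point. The pads swing forward as they close: fully open they stand 13 mm farther back than shut.
Start: joints at [1.135, 0.469, -0.049, 1.532, 0.024, 1.141, -0.082], TCP at [0.267, -0.62, 0.242] pointing down, gripper open.
Joint ranges: [-2.59, 2.59], [-0.33, 1.99], [-1.39, 1.29], [0.1, 2.45], [-1.04, 4.18], [0.21, 1.99], [-2.66, 2.66]. Speed limits (rad/s): [2.57, 2.57, 3.14, 3.14, 3.14, 3.14, 3.14].

## Interface

Orientations are given as [roll, pitch, yaw] about the fixed x, y, z axes, in that order (R = Rz(yaw) Ry(pitch) Rx(roll)).
In Python, from plant import robot gives the robot as it stands. Calls block until the motion is done:
- robot.goto(position, orientation): joint-space move of the TCP to a pose.
- robot.move_straight(position, vel=0.15, attitude=None, contact_N=None): straight line of the TCP; attitude=None keeps the orientation; vel is the mean speed in m/s. With contact_N (N) it stops when the force on the tool has changed by that much, and returns True; else False.
- robot.move_joints(angles): joint-space move.
- robot.grip(opening, strength=None): opening from 0.0 (shut) to 1.0 (fully open); strength is the grip in N (None keeps the last); returns when the fingers have stopped.
- robot.sleep(seconds).
- robot.inverse_kinematics(position, orientation): joint angles nearest the present ones, or None.
- robot.sense(): the state.
- robot.grab_frame(name): name is "scene" or "top" or "wrist"; returns a dict with "image" (400x640x3 uint8, red, green, blue), "range_z" (400x640 float32, m along the optical axis (not along the pixel's ray), 0 where there is no reading), "fx", "fy", "cx", "cy" (pixels), "R" (3x3) and "t" (3): a world point X has camera coordinates R X + t. Camera axes: x right, y down, z forward; pixel columns grow to the right and rows downward; lengths in m; the calibration is good to about 2 mm. A picture is of the moment at which its call begins.
A pose or a line that the arm cannot do raises robot.IKError and nothing moves.
- robot.close_job(): hands the job in, once; it reports no verdict.
The state is a dict: "t": time; "joint_pos": joint angles; "joint_velocities": joint speeds; "effort": joint torques, N m; "tcp_pos": TCP position; "tcp_rot": TCP orientation; "wrist_force": force on the tool from outside, world axes, zero at the start; "torque": the same for the moment, N m; "opening": opening from 0.0 (shut) to 1.0 (fully open).
Only numpy, scipy, OpenCV 4.12 (cv2) and the standard library are available. Lean on these libraries where they do the work, as an engineer would, in place of code of your own. Each camera call takes 0.05 s, during which the arm holds its last target. There are 200 camera calls.

## Task

The flat pry tool has slid handle-first under the low instrument shelf: draw it right out from under the shelf by its blade, lay it flat on the bench and let go, then take it again by its handle. Work the blade into the notch under the lid of the metal case and lever the lid up until it stands about upright, using the tool alone: the gripper must not touch the lid. Finally lay the tool flat on the bench, clear of the case and the shelf, and leave the jar, the spool and the screwdriver where they are.

Things in the scene. Friction and masses are not known exactly. Their poses are not given: they have to be found in the camera images.
- pry_handle (a point): Loose pry tool, 0.09 to 0.18 kg, under the shelf at the start. The point is the centre of its handle, half-way up (9 mm over the bench when flat). x axis along the tool to the blade's tip, z up when flat. Handle: black plastic bar 100 mm long (x -50 to +50), 24 wide (y), 18 high, grey band near its blade end. It balances about 20 mm ahead of this point. The whole handle starts under the shelf
- pry_tip (a point): Middle of the tip edge of the tool's steel blade, 135 mm ahead of the handle's centre; same axes. The blade lies on the tool's centre line at the handle's mid height (9 mm over the bench): from 50 to 115 mm ahead of the handle's centre 20 mm wide and 4 mm thick, from 115 to 135 mm 18 wide and 2.5 thick. About 65 to 90 mm of it stick out of the shelf's front at the start
- riser: Low plywood instrument shelf, fixed, with a grey power supply on it. Origin on the bench under its middle; its open front faces its own -x. Board 150 mm deep (x -75 to +75), 220 wide (y); 34 mm clear below it, board's top 46 mm over the bench; closed at sides and back. The supply's knobs begin 30 mm behind the board's front edge; it is 121 mm high over the bench
- case_notch (a point): Centre of the notch in the top of the case's front wall, on the wall's outer face, 75 mm over the bench; x axis level into the case, z up. The notch is 50 mm wide (y), from 70 mm (its sill) to 80 mm (the lid's underside) over the bench, right through the 5 mm wall. Behind it the case is empty down to 45 mm over the bench
- case: Equipment case, fixed: grey painted box 150 mm deep (x -75 to +75) by 130 wide (y) by 80 high, walls 5 mm, a board inside; on it a flat aluminium lid 6 mm thick (80 to 86 mm over the bench), edges flush with the walls, vents on top and a dark 50 mm strip over the notch. Origin on the bench under its middle; the notched front wall is at -x, the hinge at +x
- lid_hinge (a point): Centre of the lid's hinge line, at the top of the case's back wall: 150 mm behind the notch and 80 mm above the bench, on the lid's underside; the hinge line runs along its y axis. The lid is a plate 150 mm long measured from here
- lid (a joint): Lid angle in rad: 0 shut, grows as the notched edge rises and swings back over the hinge, 1.57 upright, stop at 1.9. The hinge is stiff: the lid stays where it is left; raising it takes about 4 to 5 N at its front edge
- jar_mid (a point): Bystander: small jar with a white cap, 56 mm across and 50 mm high, loose; the point is at its centre
- spool_mid (a point): Bystander: metal solder spool standing on end, 64 mm across and 42 mm high, loose; the point is at its centre
- driver_grip (a point): Bystander: screwdriver with green handle lying on the bench, loose; the point is in its handle
There are look-alikes about, which are no part of the job. Of the things that look like the part that bears pry_handle, the larger one is meant.

How it is judged:
By the outcome, as a careful person would: the job done as asked, in the order asked, and still so for the second after the job is handed in, with the robot touching nothing.
It also fails if it takes over 64 s, if anything falls off the work surface, if the arm or the gripper's body presses on something with over 40 N, if the wrist force passes 120 N, or if a joint passes its speed limit or range.

## Working session

There is one attempt and no reset: what is moved stays moved. The work goes in short steps, each a Python script; the robot and the scene stay as the last script left them, time stands still between calls to the robot, and variables do not carry over. Pictures are saved under pics/ and viewed, about 8 in all and at most 12, crops included, and the job is handed in when it is done.

```bash
ls; mkdir -p pics
python3 - <<'E'
from plant import robot
import cv2,numpy as np,pickle
s=robot.sense();print(s['t'],s['tcp_pos'],s['tcp_rot'],s['opening'],robot.nose_length)
for n in ("top","scene"):
    f=robot.grab_frame(n);pickle.dump(f,open(n+'.pkl','wb'))
    cv2.imwrite(f'pics/{n}0.png',f['image'][:,:,::-1])
    print(n,f['fx'],f['cx'],f['cy'],np.round(f['R'],3).tolist(),f['t'])
E
```

```text
pics
0.0 [ 0.26682377 -0.61940424  0.24122752] [ 3.14149129e+00  2.00398374e-03 -1.16400006e+00] 1.0001037001624529 0.011
top 490.34749320905934 317.3285335403382 199.34086765275111 [[0.028, -0.999, 0.019], [-0.986, -0.031, -0.161], [0.162, -0.014, -0.987]] [-0.01291259  0.58746947  1.1444842 ]
scene 493.9715091258516 322.78981302238356 198.39089904403474 [[-0.032, 0.999, -0.019], [0.719, 0.01, -0.695], [-0.694, -0.036, -0.719]] [ 0.00934709 -0.34693968  1.87271158]
```

View pics/top0.png

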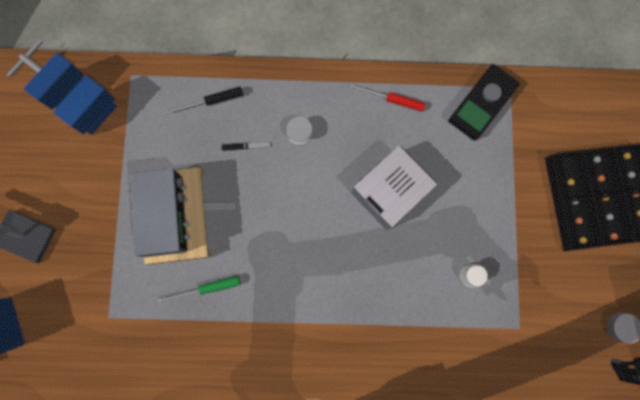

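View pics/scene0.png

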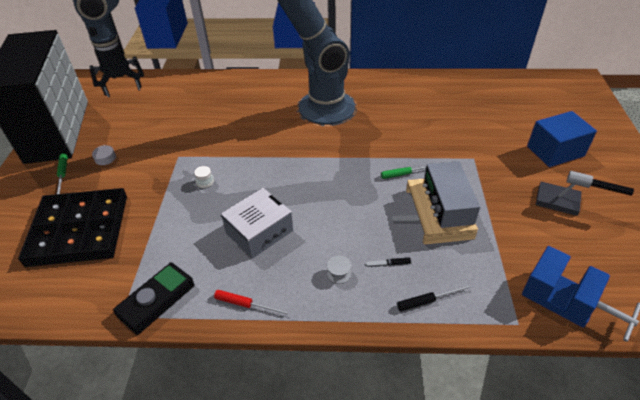

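The top view shows the blade at about (205–234, 206), sticking out of the shelf toward −y. The shelf front edge is near x=205. The case lid is around (395,185) with its dark strip at (375,203), facing left and toward the robot. The spool is at (299,130), the jar at (475,275), the green screwdriver at (220,287), and a small decoy tool at (245,147).

```bash
cat > h.py <<'E'
import numpy as np,cv2,pickle
def ray(f,uv,z):
    uv=np.atleast_2d(uv).astype(float); R=np.array(f['R']);t=np.array(f['t'])
    d=np.c_[(uv[:,0]-f['cx'])/f['fx'],(uv[:,1]-f['cy'])/f['fy'],np.ones(len(uv))]@R
    c=-R.T@t; s=(z-c[2])/d[:,2]; return c+s[:,None]*d
def cloud(f):
    h,w=f['range_z'].shape; u,v=np.meshgrid(np.arange(w),np.arange(h)); z=f['range_z']
    P=np.stack([(u-f['cx'])/f['fx']*z,(v-f['cy'])/f['fy']*z,z],-1)
    return (P-np.array(f['t']))@np.array(f['R'])
def proj(f,X):
    c=np.atleast_2d(X)@np.array(f['R']).T+np.array(f['t']); return np.c_[f['fx']*c[:,0]/c[:,2]+f['cx'],f['fy']*c[:,1]/c[:,2]+f['cy']]
E
python3 - <<'E'
from h import *
f=pickle.load(open('top.pkl','rb'));C=cloud(f);Z=C[...,2];ok=f['range_z']>0
def comp(m,r):
    m2=np.zeros_like(m);m2[r[1]:r[3],r[0]:r[2]]=m[r[1]:r[3],r[0]:r[2]];return m2
print('bench z',np.median(Z[300:315,330:400]), 'lid z',np.median(Z[175:190,385:405]))
# lid top
m=comp((abs(Z-.086)<.012)&ok,(335,130,450,240)).astype(np.uint8)
c=max(cv2.findContours(m,0,1)[0],key=cv2.contourArea)[:,0]
P=ray(f,c,.086)[:,:2].astype(np.float32);r=cv2.minAreaRect(P);print('lid',r,cv2.boxPoints(r).tolist())
g=cv2.cvtColor(f['image'],cv2.COLOR_RGB2GRAY)
d=comp((g<50)&ok,(362,188,388,216));v,u=np.nonzero(d);S=ray(f,np.c_[u,v],.086);print('strip',len(u),S.mean(0),cv2.minAreaRect(S[:,:2].astype(np.float32)))
# shelf
m=comp((Z>.035)&(Z<.056)&ok,(120,150,225,275));v,u=np.nonzero(m);S=ray(f,np.c_[u,v],.046);print('board',len(u),cv2.minAreaRect(S[:,:2].astype(np.float32)), cv2.boxPoints(cv2.minAreaRect(S[:,:2].astype(np.float32))).tolist())
m=comp((Z>.08)&ok,(110,150,225,275));v,u=np.nonzero(m);S=ray(f,np.c_[u,v],.121);print('psu',len(u),np.median(C[v,u,2]),cv2.minAreaRect(S[:,:2].astype(np.float32)))
for n,b,h in (('spool',(280,110,320,150),.042),('jar',(455,255,500,295),.05),('driver',(150,270,250,310),.01)):
    m=comp((Z>(.02 if h>.02 else .006))&ok,b);v,u=np.nonzero(m);S=ray(f,np.c_[u,v],h);r=cv2.minAreaRect(S[:,:2].astype(np.float32));print(n,r,Z[m].max())
# crops
a=cv2.resize(f['image'][190:225,195:250],None,fx=7,fy=7,interpolation=2);b=cv2.resize(f['image'][135:240,340:450],None,fx=4,fy=4,interpolation=2)
o=np.zeros((max(a.shape[0],b.shape[0]),800,3),np.uint8)
b=b[:, :410];o[:a.shape[0],:a.shape[1]]=a;o[:b.shape[0],388:388+b.shape[1]]=b;cv2.imwrite('pics/crop1.png',o[...,::-1])
E
```

```text
bench z 0.0006146396479016254 lid z 0.08591069618389549
lid ((0.6211500763893127, -0.17946326732635498), (0.12983021140098572, 0.15504004061222076), 44.297088623046875) [[0.5205501317977905, -0.16931533813476562], [0.6288268566131592, -0.2802818715572357], [0.721750020980835, -0.18961119651794434], [0.6134732961654663, -0.07864466309547424]]
strip 26 [ 0.5735008  -0.13059602  0.086     ] ((0.5738054513931274, -0.12934832274913788), (0.03815612196922302, 0.003385518677532673), 45.85850524902344)
board 2074 ((0.5398486256599426, 0.35097622871398926), (0.22035355865955353, 0.15121595561504364), 8.31651782989502) [[0.41989442706108093, 0.4098529815673828], [0.4417664706707001, 0.2602272033691406], [0.6598027944564819, 0.2920994758605957], [0.6379307508468628, 0.4417252540588379]]
psu 4234 0.12062495960857957 ((0.5364838242530823, 0.36305683851242065), (0.19279377162456512, 0.11970212310552597), 8.261409759521484)
spool ((0.7653805017471313, 0.0550118014216423), (0.062261514365673065, 0.0600544773042202), 1.9664547443389893) 0.04915336671452358
jar ((0.4152076542377472, -0.3749084174633026), (0.04941960424184799, 0.06002798676490784), 1.625220775604248) 0.05619644120996691
driver ((0.36581680178642273, 0.282568097114563), (0.08931948244571686, 0.23755915462970734), 2.557701349258423) 0.030163507482852046
```

View pics/crop1.png

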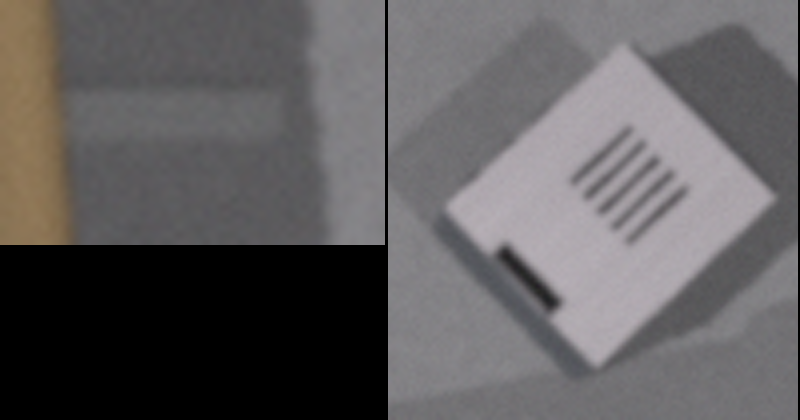

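The crop shows the blade from crop x=65 (at the shelf edge) to 282 (tip), i.e. tip at about (235.3, 206.2) in the full image. It also shows the lid with the dark strip at its lower-left edge. I'll move over the blade and look from close by.

```bash
cat >> h.py <<'E'
from scipy.spatial.transform import Rotation as Ro
def Rt(yaw,pit=0): return (Ro.from_euler('z',yaw)*Ro.from_euler('y',-pit)).as_matrix()
def pose(handle,yaw,pit=0,g=.035,up=0,s=1):
    """TCP pose with grasp point at tool-frame (g,0,up) of a tool whose handle centre is `handle`"""
    R=Rt(yaw,pit);G=np.array([[0,s,0],[s,0,0],[0,0,-1.]]);T=R@G
    p=np.array(handle)+R@[g,0,up]+T[:,2]*.008
    return p,Ro.from_matrix(T).as_euler('xyz')
E
python3 - <<'E'
from h import *
from plant import robot
f=pickle.load(open('top.pkl','rb'))
tip=ray(f,[235.3,206.2],.010)[0];root=ray(f,[206,206.2],.010)[0];print(tip,root)
yaw=np.radians(-81.7)
for s in(1,-1):
    p,o=pose([.545,.2,.25],yaw,0,0,0,s);print(s,o,robot.inverse_kinematics(p,o))
    p,o=pose([.475,-.03,.08],np.radians(-45.7),.1,.035,0,s);print(s,robot.inverse_kinematics(p,o))
    p,o=pose([.57,-.13,.15],np.radians(-45.7),.6,.035,0,s);print(s,robot.inverse_kinematics(p,o))
E
```

```text
[0.57011319 0.20797705 0.01      ] [0.56788064 0.28076389 0.01      ]
1 [3.14159265 0.         0.14486233] [ 0.32547568  0.51426801 -1.04102488  1.72392776  0.47639847  1.18265482
 -0.70123005]
1 [ 0.47821537  0.46066663 -0.61009831  2.11196863  0.5672579   0.65606122
  0.24411069]
1 [ 0.37517718  0.36242885 -0.46978738  2.09748006  1.20238907  0.63967325
 -0.24314882]
-1 [-3.14159265  0.         -2.99673033] [ 0.39222923  0.58045984 -1.17349805  1.72095346  0.56650243  1.22929847
  2.36310208]
-1 [ 0.04955654  0.39043383 -0.07987545  2.13577804  0.19674319  0.5568202
 -2.55578803]
-1 [-0.85655888  0.55739085  1.12387023  2.15968814 -0.46893551  0.25620224
 -1.86546512]
```

Run:
```python
from h import *
from plant import robot
p,o=pose([.567,.20,.21],np.radians(-84),0,0,0,1)
robot.goto(p,o);s=robot.sense();print(s['t'],s['tcp_pos'],s['joint_pos'])
f=robot.grab_frame('wrist');pickle.dump(f,open('w1.pkl','wb'));cv2.imwrite('pics/w1.png',f['image'][:,:,::-1])
R=np.array(f['R']);print((-R.T@f['t']).round(3),R.round(2).tolist())
```

```text
3.1667 [0.56750965 0.19892652 0.20185476] [ 0.27047761  0.56863284 -0.96300956  1.72163928  0.51230648  1.1260207
 -0.74484836]
[0.56  0.266 0.334] [[0.99, 0.1, -0.0], [0.1, -0.96, 0.27], [0.03, -0.27, -0.96]]
```

View pics/w1.png

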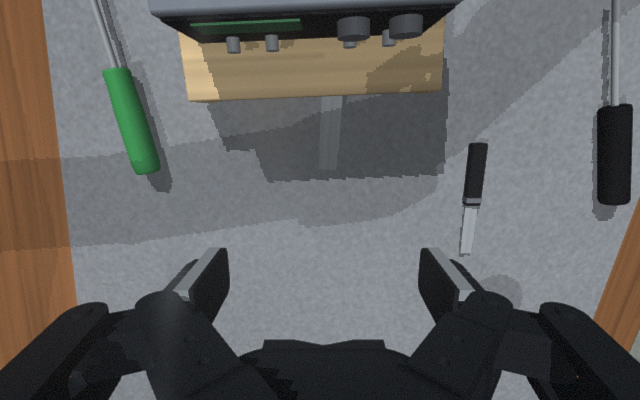

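The wrist view shows the blade in the shelf's shadow, from about (331.5, 98) at the shelf edge to its tip at (328.5, 169). The small decoy tool is at (470,200) and the shelf's front edge runs (190,101)–(443,91).

Run:
```python
from h import *
f=pickle.load(open('w1.pkl','rb'))
g=cv2.cvtColor(f['image'],cv2.COLOR_RGB2GRAY).astype(np.float32)
L=[];
for v in range(104,166,4):
    r=cv2.GaussianBlur(g[v-1:v+2,300:362].mean(0)[None],(5,1),0)[0];d=np.gradient(r);L.append((300+d.argmax(),300+d.argmin(),v))
L=np.array(L);print(L.T.tolist())
c=np.c_[(L[:,0]+L[:,1])/2,L[:,2]];P=ray(f,c,.011)
k=np.polyfit(P[:,1],P[:,0],1);print('line x=%.4f y+%.4f'%tuple(k),'yaw',np.degrees(np.arctan2(-1,-k[0])))
w=ray(f,L[:,[0,2]],.011)-ray(f,L[:,[1,2]],.011);print('width',np.linalg.norm(w,axis=1).round(4))
col=g[150:185,322:336].mean(1);d=np.gradient(col);v=150+d.argmin();print('tip row',v,ray(f,[328.5,v],.010),ray(f,[[190,101],[443,91]],.040))
```

```text
[[321, 321, 320, 321, 320, 319, 319, 320, 320, 319, 319, 319, 319, 319, 319, 319], [342, 341, 341, 341, 302, 340, 340, 340, 339, 339, 339, 339, 337, 337, 337, 336], [104, 108, 112, 116, 120, 124, 128, 132, 136, 140, 144, 148, 152, 156, 160, 164]]
line x=-0.0890 y+0.5889 yaw -84.91533351433543
width [0.0205 0.0196 0.0206 0.0197 0.0178 0.0208 0.0209 0.02   0.019  0.0201
 0.0202 0.0202 0.0183 0.0183 0.0184 0.0174]
tip row 169 [[0.57122659 0.20913994 0.01      ]] [[0.44157415 0.26252273 0.04      ]
 [0.66297779 0.29370552 0.04      ]]
```

Run:
```python
from h import *
from plant import robot
f=pickle.load(open('w1.pkl','rb'))
a,b=ray(f,[[331.2,106],[327.8,162]],.011);yaw=np.arctan2(*(b-a)[[1,0]]);print('yaw',np.degrees(yaw))
d=np.array([np.cos(yaw),np.sin(yaw),0]);tip=np.array([.5708,.2088,.009])
g=tip-.035*d;p=g.copy();p[2]=.0135
R,o=pose(g,yaw)[1],None;o=R
robot.grip(0.55,60)
robot.goto(p+[0,0,.09],o)
print(robot.move_straight(p,vel=.1,contact_N=12),robot.sense()['tcp_pos'],robot.sense()['wrist_force'])
robot.grip(0.0,90);s=robot.sense();print('open',s['opening'],s['wrist_force'])
robot.move_straight(p+.165*d+[0,0,.001],vel=.09)
s=robot.sense();print(s['t'],s['tcp_pos'],s['opening'],s['wrist_force'])
f=robot.grab_frame('wrist');pickle.dump(f,open('w2.pkl','wb'));cv2.imwrite('pics/w2.png',f['image'][:,:,::-1])
```

```text
yaw -87.38417325337345
False [0.56958329 0.24423682 0.01409509] [-0.61648665 -0.26054764  0.88471657]
open 0.18949392399122014 [-0.42086234 -0.3477418   2.33005827]
7.625 [0.57668045 0.07885279 0.01446452] 0.19270102698875138 [-1.47288438 -0.49857606  1.69628729]
```

View pics/w2.png

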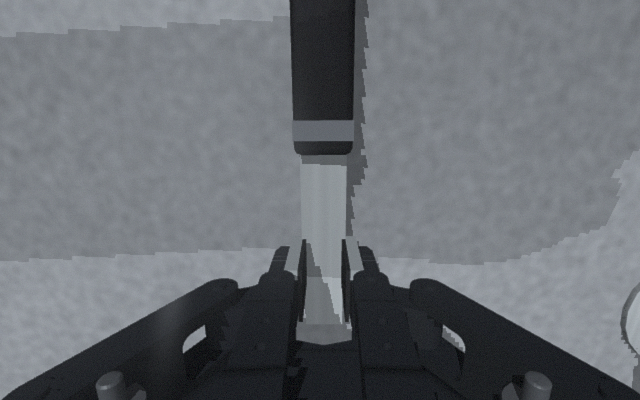

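The tool is out and held by its blade: the handle is centred at column 323 with its grey band at row 130, aligned with the gripper. Next I release it, then look at where it lies.

Run:
```python
from h import *
from plant import robot
s=robot.sense();p=np.array(s['tcp_pos']);yaw=np.radians(-87.38)
robot.move_straight(p-[0,0,.001],vel=.05)
robot.grip(0.6);robot.sleep(.2)
robot.move_straight(p+[0,.04,.16],vel=.25)
f=robot.grab_frame('wrist');pickle.dump(f,open('w3.pkl','wb'));cv2.imwrite('pics/w3.png',f['image'][:,:,::-1])
s=robot.sense();print(s['t'],s['tcp_pos'])
hs=cv2.cvtColor(f['image'],cv2.COLOR_RGB2GRAY)
d=np.array([np.cos(yaw),np.sin(yaw),0]);h=p-.1*d;h[2]=.009
print('expected handle',h,proj(f,[h+.05*d+[0,0,.009],h-.05*d+[0,0,.009],h+.135*d]))
```

```text
9.425 [0.57570504 0.11752847 0.17253197]
expected handle [0.57209452 0.17875929 0.009     ] [[323.19690188 174.46009391]
 [323.02272465  56.80057458]
 [323.34827342 254.78507785]]
```

View pics/w3.png

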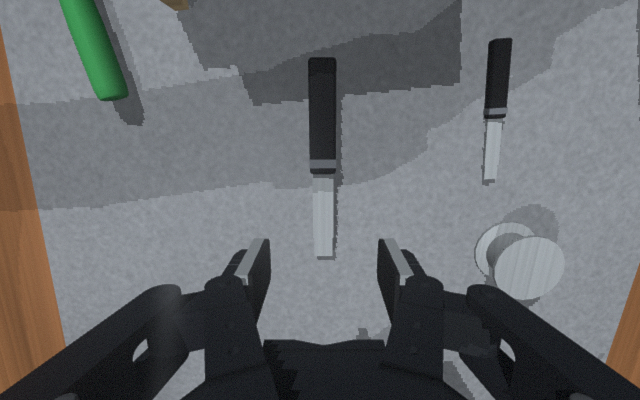

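The tool lies where predicted: handle from (322,57) to (322,173), tip at (324.5,260), and it is clear of the shelf. Next I regrasp by the handle, after checking reachability for the whole plan.

```bash
cat >> h.py <<'E'
N=np.array([.5688,-.1258,.075]);CY=np.radians(-45.7);CD=np.array([np.cos(CY),np.sin(CY),0]);UZ=np.array([0,0,1.])
H=N+.15*CD+.005*UZ
def tip_pose(tip,pit,rel,yaw=CY):
    h=np.array(tip)-Rt(yaw,pit)@[.135,0,0]; return pose(h,yaw,pit,rel[0],rel[1])
def lid_tip(th,s): return H+s*(-np.cos(th)*CD+np.sin(th)*UZ)
def pit_of(th): return .05+.35*min(th/1.0,1)
E
python3 - <<'E'
from h import *
from plant import robot
f=pickle.load(open('w3.pkl','rb'));yaw=np.radians(-87.0)
d=np.array([np.cos(yaw),np.sin(yaw),0])
b,t=ray(f,[322,57],.018)[0],ray(f,[324.6,260],.010)[0];print(b,t,np.linalg.norm((t-b)[:2]))
h=np.array([.5720,.1788,.009]); rel=(.033,.0115)
# feasibility
P=[tip_pose(N-.05*CD,.05,rel)]+[tip_pose(lid_tip(th,.128),pit_of(th),rel) for th in np.linspace(0,1.7,8)]
print([robot.inverse_kinematics(*q) is not None for q in P])
p,o=pose(h,yaw,0,*rel)
robot.goto(p+.08*UZ,o);robot.move_straight(p,vel=.12,contact_N=12)
robot.grip(0.0,120);s=robot.sense();print(s['t'],s['tcp_pos'],s['opening'],s['wrist_force'])
q=np.array(s['tcp_pos']);np.save('grasp.npy',q)
robot.move_straight(q+.13*UZ,vel=.2)
f=robot.grab_frame('wrist');pickle.dump(f,open('w4.pkl','wb'));cv2.imwrite('pics/w4.png',f['image'][:,:,::-1])
print(robot.sense()['opening'],robot.sense()['wrist_force'],[robot.inverse_kinematics(*q) is not None for q in P])
E
```

```text
[0.56896123 0.22851547 0.018     ] [0.5797816  0.03863213 0.01      ] 0.190191387448387
[True, True, True, True, True, True, True, True, True]
11.0583 [0.57440256 0.1462019  0.01385012] 0.24622795951117368 [-1.22809947 -0.30080848  5.45872232]
0.2449908153396168 [-0.99079349 -1.01179634 -0.72485178] [True, True, True, True, True, True, True, True, True]
```

View pics/w4.png

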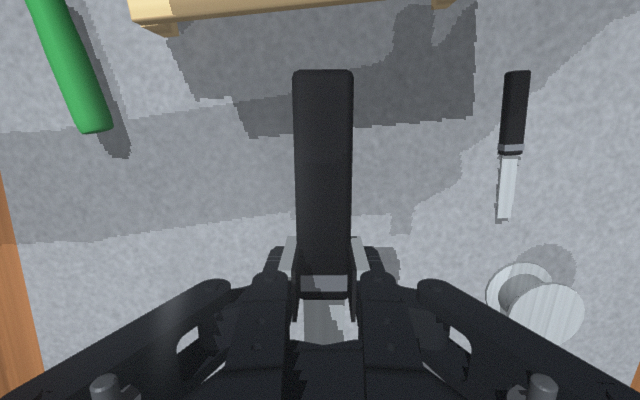

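The handle is held just behind the grey band, and the tool is parallel to the gripper. Next: the pose in front of the notch.

Run:
```python
from h import *
from plant import robot
rel=(.0315,.0129)
tip=N-.045*CD+.0005*UZ
p,o=tip_pose(tip,.05,rel);robot.goto(p+.06*UZ,o);robot.move_straight(p,vel=.15)
s=robot.sense();print(s['t'],s['tcp_pos'],p,s['opening'])
im=[]
for n in('scene','top'):
    f=robot.grab_frame(n);pickle.dump(f,open(n+'2.pkl','wb'))
    print(n,proj(f,[tip,N,H,N-.005*UZ+.025*np.cross(UZ,CD),N-.005*UZ-.025*np.cross(UZ,CD)]).round(1).tolist())
    c=proj(f,N)[0].astype(int);im.append(cv2.resize(f['image'][c[1]-50:c[1]+50,c[0]-65:c[0]+65],None,fx=3.05,fy=3.05,interpolation=2));print(c-[65,50])
cv2.imwrite('pics/pre.png',np.hstack(im)[...,::-1])
```

```text
13.2833 [ 0.46590169 -0.0180884   0.07557092] [ 0.46500463 -0.01943693  0.07522103] 0.2481538626008867
scene [[287.7, 193.7], [275.8, 201.5], [232.9, 227.5], [281.4, 207.3], [270.6, 198.2]]
[210 151]
top [[358.4, 219.7], [372.1, 207.0], [417.4, 164.9], [364.6, 199.7], [379.1, 214.9]]
[307 156]
```

View pics/pre.png

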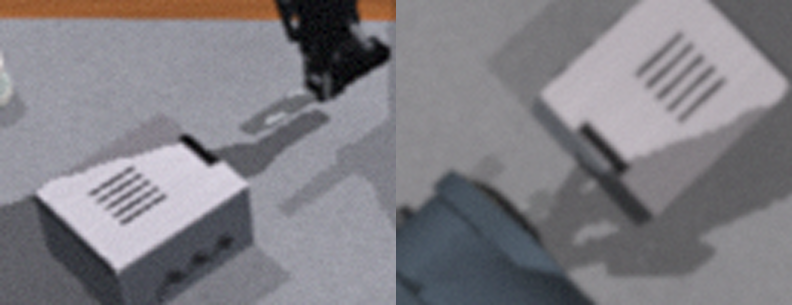

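The scene crop shows the blade from the gripper at crop (320,95) to its tip near (240,130), i.e. full-image (288.7,193.6) against the predicted (287.7,193.7). I'll check the tip height with the range image.

Run:
```python
from h import *
rel=(.0315,.0129)
tip=N-.045*CD+.0005*UZ; Rm=Rt(CY,.05)
for n in('scene2','top2'):
    f=pickle.load(open(n+'.pkl','rb'));C=cloud(f);L=(C-tip)@Rm  # tool frame from tip
    m=(f['range_z']>0)&(abs(L[...,1])<.02)&(abs(L[...,2])<.02)&(L[...,0]>-.085)&(L[...,0]<.02)
    q=L[m];q=q[q[:,0].argsort()]; print(n,len(q));
    for a in np.arange(-.085,.02,.01):
        w=q[(q[:,0]>=a)&(q[:,0]<a+.01)]
        if len(w): print(round(a,3),len(w),np.median(w,0).round(4),w[:,1].min().round(3),w[:,1].max().round(3))
    # lid top check & notch in lid frame
    Lc=(C-N)@Rt(CY);m=(f['range_z']>0)&(abs(Lc[...,2]-.011)<.004)&(abs(Lc[...,1])<.09)&(Lc[...,0]>-.02)&(Lc[...,0]<.17)
    w=Lc[m];print('lid',np.percentile(w[:,0],[.5,99.5]).round(4),np.percentile(w[:,1],[.5,99.5]).round(4),np.median(w[:,2]))
```

```text
scene2 143
-0.085 15 [-0.0796  0.0032  0.0034] -0.005 0.017
-0.075 20 [-0.0697  0.0066  0.003 ] -0.005 0.015
-0.065 20 [-0.0589  0.0044  0.0017] -0.007 0.016
-0.055 14 [-0.0495  0.0027  0.002 ] -0.005 0.015
-0.045 18 [-0.0403  0.0057  0.0026] -0.007 0.017
-0.035 19 [-0.0293  0.0057  0.0024] -0.005 0.017
-0.025 15 [-0.0206  0.0059  0.0016] -0.004 0.018
-0.015 16 [-0.0115  0.0045  0.0005] -0.005 0.012
-0.005 6 [-0.0036  0.0039  0.0037] -0.005 0.015
lid [-0.0013  0.1516] [-0.0629  0.0683] 0.010897801899453656
top2 88
-0.035 9 [-0.0265  0.0008  0.0039] -0.006 0.012
-0.025 33 [-0.0202  0.0043  0.0019] -0.006 0.013
-0.015 32 [-0.0102  0.003   0.0018] -0.005 0.012
-0.005 14 [-0.0034  0.0041  0.0014] -0.005 0.012
lid [-0.0002  0.1516] [-0.064   0.0642] 0.010882897233261482
```

The range data puts the tip within about 1–4 mm of the plan, and the lid fit agrees. Next: insert the blade and begin lifting.

Run:
```python
from h import *
from plant import robot
rel=(.0315,.0129)
lat=-.003*np.cross(UZ,CD)
p,o=tip_pose(N+.022*CD+.0005*UZ+lat,.05,rel)
print('contact',robot.move_straight(p,vel=.06,contact_N=10));s=robot.sense();print(s['t'],s['tcp_pos']-p,s['wrist_force'])
for th in (.0,.1,.25,.4):
    p,o=tip_pose(lid_tip(th,.128)+lat,pit_of(th),rel)
    robot.move_straight(p,vel=.07,attitude=o);s=robot.sense()
    print(th,s['t'],np.round(s['wrist_force'],2),np.round(s['torque'],2),s['tcp_pos']-p,s['opening'])
im=[]
for n in('scene','top'):
    f=robot.grab_frame(n);pickle.dump(f,open(n+'3.pkl','wb'))
    c=proj(f,N)[0].astype(int);im.append(cv2.resize(f['image'][c[1]-50:c[1]+50,c[0]-65:c[0]+65],None,fx=3.05,fy=3.05,interpolation=2))
    C=cloud(f);L=(C-H)@Rt(CY);m=(f['range_z']>0)&(abs(L[...,1])<.06)&(L[...,0]>-.13)&(L[...,0]<-.03)&(L[...,2]>.003)
    m&=(abs(L[...,1])>.03);w=L[m];k=np.polyfit(w[:,0],w[:,2],1);print(n,len(w),'lid angle',-np.arctan(k[0]),np.std(w[:,2]-np.polyval(k,w[:,0])))
cv2.imwrite('pics/lift1.png',np.hstack(im)[...,::-1])
```

```text
contact False
14.65 [-3.06081146e-04  3.87709975e-04  9.53546129e-06] [-0.34270847  0.26707641 -0.96309948]
0.0 14.9 [-1.12  0.58 -2.93] [ 0.4   0.45 -0.01] [-0.00086407  0.00033231 -0.00020922] 0.248651390833314
0.1 15.1833 [-1.49  0.68 -3.66] [ 0.52  0.65 -0.1 ] [-5.99748704e-04  2.21520336e-04  1.30563467e-05] 0.24540999683727316
0.25 15.5333 [-1.3   0.25 -3.2 ] [ 0.47  0.68 -0.1 ] [-5.17277724e-05  5.30432558e-06  1.62477394e-04] 0.24690383900553506
0.4 15.8917 [-0.86 -0.31 -3.88] [ 0.5   0.69 -0.09] [ 0.00028369 -0.0001388   0.00029924] 0.2489355102133152
scene 688 lid angle 0.3966993712269706 0.0024966361559559014
top 976 lid angle 0.39765700576444957 0.0017975943524984291
```

View pics/lift1.png

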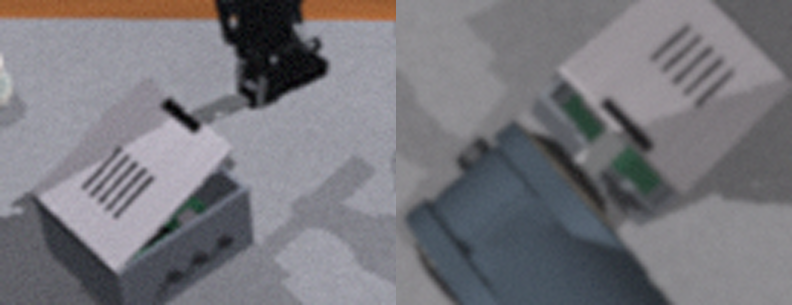

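The lid is at 0.397 rad as commanded, with the blade under the dark strip and the gripper well clear. Continuing up.

Run:
```python
from h import *
from plant import robot
rel=(.0315,.0129)
lat=-.003*np.cross(UZ,CD)
for th in (.55,.7,.85,1.0,1.15,1.3,1.45,1.57):
    p,o=tip_pose(lid_tip(th,.128)+lat,pit_of(th),rel)
    robot.move_straight(p,vel=.08,attitude=o);s=robot.sense()
    print(th,s['t'],np.round(s['wrist_force'],2),np.round(s['torque'],2),np.round(s['tcp_pos']-p,4))
im=[]
for n in('scene','top'):
    f=robot.grab_frame(n);pickle.dump(f,open(n+'4.pkl','wb'))
    c=proj(f,N)[0].astype(int);im.append(cv2.resize(f['image'][c[1]-65:c[1]+65,c[0]-65:c[0]+65],None,fx=3,fy=3,interpolation=2))
    C=cloud(f);L=(C-H)@Rt(CY);m=(f['range_z']>0)&(abs(L[...,1])<.06)&(L[...,0]>-.06)&(L[...,0]<.08)&(L[...,2]>.02)&(L[...,2]<.15)
    m&=(abs(L[...,1])>.03);w=L[m];k=np.polyfit(w[:,2],w[:,0],1);print(n,len(w),'lid angle',np.pi/2+np.arctan(k[0]),k[1],np.std(w[:,0]-np.polyval(k,w[:,2])))
cv2.imwrite('pics/lift2.png',np.hstack(im)[...,::-1])
```

```text
0.55 16.3333 [-1.3   0.13 -4.04] [ 0.49  0.67 -0.06] [ 0.0004 -0.0003  0.0004]
0.7 16.6833 [-0.18  1.27 -3.25] [ 0.5   0.71 -0.07] [ 0.0004 -0.0003  0.0003]
0.85 17.05 [-0.18 -0.1  -1.62] [ 0.54  0.64 -0.1 ] [ 0.0004 -0.0002  0.0003]
1.0 17.425 [-0.92  0.6  -1.28] [ 0.49  0.58 -0.09] [ 0.0004 -0.0002  0.0003]
1.15 17.8167 [-0.69  0.46 -1.72] [ 0.36  0.38 -0.02] [ 0.0009 -0.0004  0.0006]
1.3 18.2083 [ 0.38  0.1  -0.87] [0.39 0.39 0.02] [ 0.0004 -0.0004  0.0003]
1.45 18.6 [ 0.6  -0.2  -1.27] [0.35 0.37 0.  ] [ 0.0003 -0.0005  0.0001]
1.57 18.9417 [-0.44 -0.18 -1.49] [ 0.37  0.36 -0.03] [ 0.0003 -0.0004  0.0001]
scene 359 lid angle 1.5650467884857302 0.004288415683915436 0.0010540253187614553
top 574 lid angle 1.5805569858719768 -0.0008738373707301887 0.0011426824240187065
```

View pics/lift2.png

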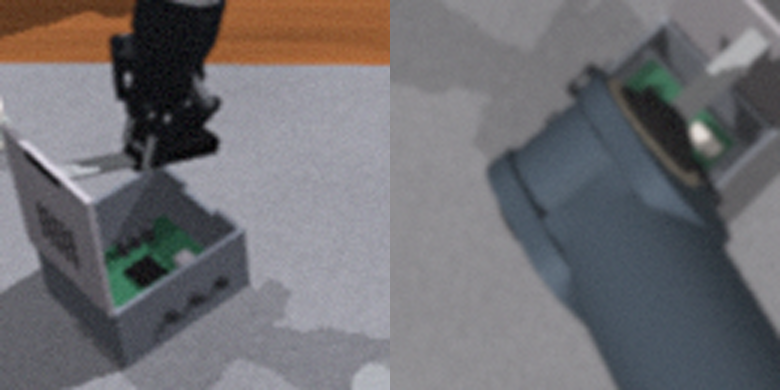

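The lid is upright (1.565 and 1.58 rad from the two cameras), with only the blade touching it. Next: back off and lay the tool down.

Run:
```python
from h import *
from plant import robot
rel=(.0315,.0129)
s=robot.sense();p=np.array(s['tcp_pos'])
robot.move_straight(p-.17*CD,vel=.15)
p,o=pose([.52,.12,.0095],np.radians(-87),0,*rel)
robot.goto(p+.13*UZ,o)
robot.move_straight(p+.02*UZ,vel=.15)
print(robot.move_straight(p,vel=.05,contact_N=10));s=robot.sense();print(s['t'],s['tcp_pos'],p,s['wrist_force'])
robot.grip(0.55);robot.sleep(.2)
robot.move_straight(np.array(s['tcp_pos'])+.12*UZ,vel=.15)
fw=robot.grab_frame('wrist')
robot.goto([.35,-.45,.30],[np.pi,0,-.5])
robot.sleep(.3);print(robot.sense()['t'])
f=robot.grab_frame('top');pickle.dump(f,open('top5.pkl','wb'));cv2.imwrite('pics/top5.png',f['image'][...,::-1])
f0=pickle.load(open('top.pkl','rb'))
C=cloud(f);Z=C[...,2];ok=f['range_z']>0
for n,b,h in (('spool',(280,110,320,150),.042),('jar',(455,255,500,295),.05),('driver',(150,270,250,310),.01)):
    for F in (f0,f):
        Z=cloud(F)[...,2];m=np.zeros(Z.shape,bool);m[b[1]:b[3],b[0]:b[2]]=True
        m&=(Z>(.02 if h>.02 else .006))&(F['range_z']>0);v,u=np.nonzero(m);print(n,len(u),ray(F,[[u.mean(),v.mean()]],h).round(4))
L=(C-H)@Rt(CY);m=ok&(abs(L[...,1])<.06)&(L[...,0]>-.05)&(L[...,0]<.08)&(L[...,2]>.02)&(L[...,2]<.145)
w=L[m];k=np.polyfit(w[:,2],w[:,0],1);print('lid',np.pi/2+np.arctan(k[0]))
```

```text
True
22.275 [0.52137773 0.08813433 0.01384414] [0.52164858 0.08854317 0.0144    ] [-0.86161811  0.05646386  4.84151762]
26.25
spool 495 [[0.7659 0.0552 0.042 ]]
spool 496 [[0.7659 0.0552 0.042 ]]
jar 433 [[ 0.4152 -0.3748  0.05  ]]
jar 438 [[ 0.4154 -0.3745  0.05  ]]
driver 586 [[0.37  0.257 0.01 ]]
driver 585 [[0.3696 0.2584 0.01  ]]
lid 1.5713940861418412
```

View pics/top5.png

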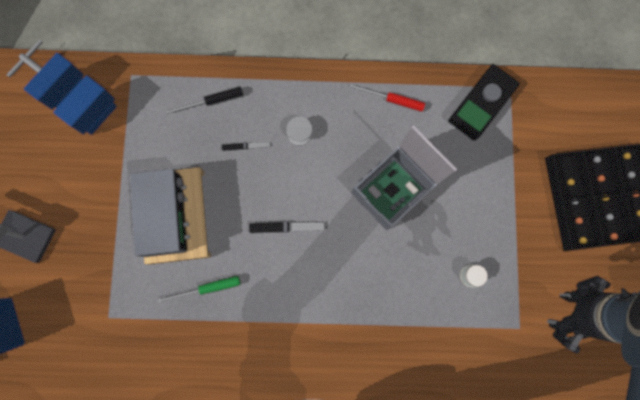

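The picture shows the tool flat at (250–326, 227), clear of the case and shelf, and the lid standing upright at (428,150). The jar, spool and screwdriver have not moved and the arm is clear at right. Handing in.

```bash
python3 -c "
from plant import robot
robot.close_job()"
```

```text
the job is handed in; nothing more can be done
```

The job is done and handed in at about 26 s of robot time, against the 64 s limit. I drew the pry tool out from under the shelf by its blade, laid it flat and let go, then took it again by the handle. I worked the blade into the notch, swung the lid up with the blade tip alone, and laid the tool flat on the bench between the shelf and the case.

- **Lid:** it read 1.571 rad after I let go of the tool. The two cameras gave 1.565 and 1.58 rad while the blade was still against it.
- **Bystanders:** the jar and the spool moved less than 0.5 mm by measurement. The screwdriver read 1.4 mm different, which is within the camera calibration of about 2 mm.
- **Tool:** I judged it flat and clear of the case and shelf from the last overhead picture. By its commanded position it is about 0.1 m from each.
- **Forces:** the wrist-force readings I took stayed under 6 N.
- **Disagreement:** just before insertion the tip lay about 4 mm to one side of where I expected it, well inside the 50 mm notch. I corrected for it. No check failed.

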